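Clear the flip-up whiteboard and stand it up

ROBOT

A 7-joint arm with a two-finger parallel gripper is mounted at the origin on the work surface. World frame = base frame: x ahead of the robot, y to its left, z up, the work surface at z = 0. Lengths are in m, angles in rad, forces in N, time in s.
With the tool pointing down it reaches from about 0.425 to 0.875 m from the base axis. Payload 8.4 kg.
Tool frame: the origin (TCP) lies midway between the tips of the shut fingers; the grasp point (between the pads) lies 19 mm behind it; z points along the fingers, y is the line along which they close (so a half turn about z gives the same grasp; the last joint's range is limited). The gripper opens to 87 mm and grips with 3 to 60 N. Pads are 19 mm wide; open, the fingers measure 117 mm over their backs; the gripper's body (75 mm by 190 mm) begins 51 mm behind the grasp point.
Start: joints at [1.141, 0.333, 0.04, 1.465, -0.013, 1.343, -0.059], TCP at [0.211, -0.615, 0.223] pointing down, gripper open.
Joint ranges: [-2.58, 2.58], [-0.38, 2.09], [-1.3, 1.39], [0.25, 2.4], [-1.5, 4.64], [0.08, 2.09], [-2.65, 2.65]. Speed limits (rad/s): [2.22, 2.22, 2.79, 2.79, 3.14, 3.14, 3.14].

INTERFACE

Orientations are given as a rotation vector (axis times angle).
In Python, from bench import status, eyes, ticket gives the robot as it stands.
- The arm moves only by the tool servo_tool, never from a script. Its argument "series" is a list of rows, each a list of 3 entries, a list of its own where there are three numbers: the shift along the tool's x, y, z in units of 12 cm (1.0 is 12 cm), then the turn, a rotation vector about the tool's x, y, z in units of 0.08 rad (1.0 is 0.08 rad), then the finger opening in mm, from 0 to 87. In form: [[[x, y, z], [rx, ry, rz], claw], ...]. A call has 1 to 10 rows; each row shifts and turns the commanded pose from where the row before left it, along the tool's axes as they then stand; what a row does not reach is not made up. A row lasts 1/10 s, in which the tool goes at most 50 mm and 8.59 degrees, less where a joint would pass 70% of its speed; a pose out of reach is approached as far as the arm can. A call with a number of a shift or a turn outside -1 to 1 is refused whole. A call with a gripper value outside its range is refused whole. The fingers move at their own pace and stop on an object; "force" is the grip in N (left out, the last holds). Time passes only in rows, so rows that do not move let the fingers close. It gives the time, the measured TCP pose, the force, the opening and the grip force at its end, in the units of the state.
- status.state(): the state, without advancing time (a new reading comes with each control period).
- eyes.camera(name): name is "scene" or "top" or "wrist"; returns the picture (400x640x3 uint8, red, green, blue); there is no depth.
- eyes.camera_info(name): a dict with "fx", "fy", "cx", "cy" (pixels), "distortion" ([k1, k2, p1, p2, k3] as OpenCV has them; the pictures are not rectified), "camera_from_world" (4x4, takes a point from world to camera coordinates). Camera axes: x right, y up, looking along -z (the intrinsics and any distortion apply to the point x, -y, -z); pixel columns grow to the right and rows downward; lengths in m; the calibration is good to about 2 mm. A picture is of the moment at which its call begins: read the wrist's pose just before it. camera_info takes no time and is no camera call; for the wrist camera it gives the pose at the moment of the call.
- ticket.sign_off(): hands the job in; it is judged then, once.
Trained networks look in the newest picture that a camera, given by its name, has taken for a name from the list of things; names that differ only in an ending like _2 or _b are one class to them, and where a whole thing is asked for, a point or a joint stands for the part that bears it (a point fixed in the world has none). Each returns a list of dicts, best first, with "confidence" (0 to 1); they miss things now and then, are a little off and sometimes report something else, mostly with a low value. They report only what shows in the picture. A call takes as long as a camera call. They do not tell look-alikes from the thing itself.
- eyes.boxes_of(camera, label): "box" ([left, top, right, bottom] in pixels, round what is visible of it).
The state is a dict: "time": time; "q": joint angles; "qvel": joint speeds; "joint_efforts": joint torques, N m; "eef_pos": TCP position; "tool_rot": TCP orientation; "ft_force": force on the tool from outside, world axes, zero at the start; "wrist_torque": the same for the moment, N m; "gripper_width": finger opening in m; "gripper_force": force on a finger pad.
Only numpy, scipy, OpenCV 4.12 (cv2) and the standard library are available. Lean on these libraries where they do the work, as an engineer would, in place of code of your own. Each camera call takes 0.05 s, during which the arm holds its last target. There are 200 camera calls.

TASK

Holding the scraper block, wipe all four loose concrete chips off the flat whiteboard into the open tray at its end; do not touch the chips with the gripper. Then set the block down (don't drop it) on its sole on the bare table and, only when that is done, raise the cleared whiteboard by its handle to about 45 degrees and leave it standing there. Leave the other things on the table where they are.

Things in the scene. Friction and masses are not known exactly. Their poses are not given: they have to be found in the camera images.
- stand: Low black stand, fixed, carrying a flip-up whiteboard. Origin on the table under the board's centre. The board starts flat: white with a flush black border, no rim, 180 mm along the stand's x, 280 mm along its y, top face at z = 48 mm. x points from the handle edge (near the robot) to the hinge edge (far). The chips lie at least 40 mm from the board's two short ends (y = -140, +140 mm).
- board (a joint): Angle of the whiteboard about its stiff hinge: 0 lying flat, growing as the handle edge rises, up to 1.5; 0.785 is 45 degrees. It stays at whatever angle it is left. Raising it takes about 8 N upward at the handle.
- board_hinge (a point): Middle of the hinge line, along the far long edge of the board: 90 mm from the stand's origin along its x, 40 mm above the table, the line parallel to the stand's y.
- board_handle (a point): Middle of the steel handle bar on the board's near edge: a round bar 10 mm thick, 110 mm long, parallel to the hinge, 40 mm out from the board's edge with a 35 mm clear gap. It is 220 mm from the hinge line, its centre 44 mm above the table while the board is flat, and goes round the hinge with the board.
- tray: Open-topped grey catch tray, fixed along one short end of the board (the stand's +y or -y end; it varies), axes parallel to the stand's. 200 x 85 mm (x, y), 36 mm high, walls and floor 4 mm. Origin under its centre, 174.5 mm along y from the stand's; its inner edge is tucked 8 mm under the board's end, so chips pushed over that end fall into it.
- case: Closed grey lidded case of about the same footprint as the tray, 206 x 89 mm, 38 mm high, fixed at the other short end of the board. Not to be used.
- block: Scraper block (wooden whiteboard eraser), loose on the table to one side, standing on its grey sole. Sole 130 mm long (its x), body 34 mm thick (its y) and 22 mm high; on it a ridge to hold, 96 mm long, 20 mm thick, from 22 to 58 mm high. About 0.13 kg. Origin at the centre of its underside.
- chip0: A loose grey concrete chip, about 28 x 24 mm and 8 mm thick, lying on the whiteboard. Origin at the centre of its underside.
- chip1: A loose grey concrete chip, about 28 x 24 mm and 8 mm thick, lying on the whiteboard. Origin at the centre of its underside.
- chip2: A loose grey concrete chip, about 28 x 24 mm and 8 mm thick, lying on the whiteboard. Origin at the centre of its underside.
- chip3: A loose grey concrete chip, about 28 x 24 mm and 8 mm thick, lying on the whiteboard. Origin at the centre of its underside.
- book: A small closed grey book lying flat, 125 x 85 x 22 mm. Bystander.
- tape: A brown roll of tape lying flat, a ring 90 mm across and 24 mm high. Bystander.
- marker: A black marker pen lying down, 18 mm thick, 143 mm long. Bystander.
Not all that is in view belongs to the job. Several things have the shape of the block; the one meant has the colours described above.

How it is judged:
On the way, in this order (a step that is already met when the one before it is completed fails the run):
1. all four chips are in the tray, the board still flat (x of chip0 in the frame of tray between -0.1 and 0.1 m and y of chip0 in the frame of tray between -0.0425 and 0.0425 m and z of each of chip0, chip1, chip2, chip3 in the frame of tray below 0.036 m and x of chip1 in the frame of tray between -0.1 and 0.1 m and y of chip1 in the frame of tray between -0.0425 and 0.0425 m and x of chip2 in the frame of tray between -0.1 and 0.1 m and y of chip2 in the frame of tray between -0.0425 and 0.0425 m and x of chip3 in the frame of tray between -0.1 and 0.1 m and y of chip3 in the frame of tray between -0.0425 and 0.0425 m and value of joint board below 0.1 rad), for 0.2 s.
2. the block is set down on its sole on the table, released, the board still flat (height (world z) of block below 0.003 m and angle between block's own z axis and vertical below 0.1 rad and contact force between the fingers and block below 0.1 N and linear speed of block below 0.02 m/s and value of joint board below 0.1 rad), for 0.2 s.
3. the board is raised to 45 degrees, within 6 (value of joint board between 0.68 and 0.89 rad), for 0.2 s.
At the end, for the whole second after the job is handed in: All four chips lie inside the tray, the block rests on its sole on the table (not on the board, the tray or the case; tilt under 6 degrees), released, and the whiteboard stands still at 45 degrees, give or take 6 (all of step 3 and x of chip0 in the frame of tray between -0.1 and 0.1 m and y of chip0 in the frame of tray between -0.0425 and 0.0425 m and z of each of chip0, chip1, chip2, chip3 in the frame of tray below 0.036 m and x of chip1 in the frame of tray between -0.1 and 0.1 m and y of chip1 in the frame of tray between -0.0425 and 0.0425 m and x of chip2 in the frame of tray between -0.1 and 0.1 m and y of chip2 in the frame of tray between -0.0425 and 0.0425 m and x of chip3 in the frame of tray between -0.1 and 0.1 m and y of chip3 in the frame of tray between -0.0425 and 0.0425 m and height (world z) of block below 0.003 m and angle between block's own z axis and vertical below 0.1 rad and contact force between the fingers and block below 0.1 N and linear speed of block below 0.02 m/s and velocity of joint board between -0.02 and 0.02 rad/s); the robot touches nothing.
It fails at once if the board is raised (over 7 degrees) while a chip is not in the tray (value of joint board above 0.12 rad and not ((x of chip0 in the frame of tray between -0.1 and 0.1 m and y of chip0 in the frame of tray between -0.0425 and 0.0425 m and z of chip0 in the frame of tray below 0.036 m) and (x of chip1 in the frame of tray between -0.1 and 0.1 m and y of chip1 in the frame of tray between -0.0425 and 0.0425 m and z of chip1 in the frame of tray below 0.036 m) and (x of chip2 in the frame of tray between -0.1 and 0.1 m and y of chip2 in the frame of tray between -0.0425 and 0.0425 m and z of chip2 in the frame of tray below 0.036 m) and (x of chip3 in the frame of tray between -0.1 and 0.1 m and y of chip3 in the frame of tray between -0.0425 and 0.0425 m and z of chip3 in the frame of tray below 0.036 m))).
It fails at once if the gripper's fingers touch a chip (contact force between the fingers and chip0 above 0.3 N or contact force between the fingers and chip1 above 0.3 N or contact force between the fingers and chip2 above 0.3 N or contact force between the fingers and chip3 above 0.3 N).
It fails at once if the block is dropped (falls freely faster than 0.6 m/s) (contact force between the fingers and block below 0.05 N and linear speed of block above 0.6 m/s).
It fails at once if a bystander is moved more than 30 mm (distance of any of book, tape, marker from where it was at the start of the episode above 0.03 m).
It also fails if it takes over 72 s, if anything falls off the work surface, if the arm or the gripper's body presses on something with over 40 N, if the wrist force passes 120 N, or if a joint passes its speed limit or range.

## Working session

There is one attempt and no reset: what is moved stays moved. The work goes in short steps, Python scripts to look and compute and a tool call to move; the robot and the scene stay as the last step left them, time stands still between calls to the robot, and variables do not carry over. Pictures are saved under pics/ and viewed, at most 10 in all, crops included, and the job is handed in when it is done.

Besides the shell and the picture viewer there is one more tool, called by a JSON object that holds its "op" and its "data". servo_tool: Moves the arm, as the interface text tells. Shifts and turns lie within -1 to 1; 1 stands for 12 cm of shift or 0.08 rad of turn. Its arguments: {"type":"object","properties":{"series":{"type":"array"},"force":{"type":"number"}},"required":["series"]}

```bash
mkdir -p pics; ls; python3 - <<'E'
from bench import status, eyes
import cv2
s=status.state(); print(s)
for c in ("scene","top"):
    im=eyes.camera(c); cv2.imwrite(f"pics/{c}0.png",im[:,:,::-1])
    i=eyes.camera_info(c); print(c,i)
    for l in ("stand","tray","case","block","chip0","book","tape","marker","board_handle"):
        print(l,[(b["box"],round(b["confidence"],2)) for b in eyes.boxes_of(c,l)])
E
```

```text
pics
{'time': 0.0, 'q': array([ 1.140804  ,  0.33388237,  0.03986938,  1.46628078, -0.01338245,
        1.34329716, -0.05849534]), 'qvel': array([-1.99567270e-03, -6.75566757e-04, -1.52526306e-03,  6.86275177e-05,
       -1.07457403e-03,  3.00330513e-04,  6.41542911e-04]), 'joint_efforts': array([-5.37399665e-04, -6.56363726e+01,  1.33541342e+00, -4.03812361e+01,
       -5.94915077e-02,  4.47188364e-02,  1.71285405e-04]), 'eef_pos': array([ 0.21092976, -0.61432388,  0.22167301]), 'tool_rot': array([-3.09718724e+00, -5.16978476e-01,  6.04075999e-04]), 'ft_force': array([-0.17611085, -0.61131772,  0.21159098]), 'wrist_torque': array([ 0.03142128,  0.04821584, -0.0024759 ]), 'gripper_force': 0.0, 'gripper_width': 0.08690890725489377}
scene {'fx': 382.3146992029913, 'fy': 382.3146992029913, 'cx': 313.96356055133083, 'cy': 198.73485160320394, 'distortion': array([-0.02491865,  0.        ,  0.        ,  0.        ,  0.        ]), 'camera_from_world': array([[ 0.83889849,  0.54418933,  0.01035839, -0.46367298],
       [-0.34896615,  0.52315126,  0.77751874,  0.07298786],
       [ 0.4176984 
[... 1056 characters left out ...]
0.03025659,  0.97349117, -0.90253138],
       [ 0.        ,  0.        ,  0.        ,  1.        ]])}
stand [([310.9, 147.3, 426.9, 235.0], 0.81)]
tray [([284.5, 150.1, 319.3, 232.7], 0.76)]
case [([415.3, 143.3, 455.5, 221.2], 0.57)]
block [([126.7, 210.6, 178.3, 241.1], 0.93), ([200.9, 137.2, 246.4, 170.5], 0.76), ([192.6, 192.8, 212.3, 237.6], 0.56)]
chip0 [([191.0, 191.5, 213.0, 239.2], 0.74), ([339.4, 196.1, 351.6, 207.8], 0.53), ([333.9, 173.0, 344.8, 178.6], 0.45)]
book [([472.3, 199.0, 511.8, 250.6], 0.96), ([341.0, 195.9, 351.3, 206.5], 0.39)]
tape [([227.8, 237.0, 263.3, 273.7], 0.89)]
marker [([405.4, 282.5, 454.5, 313.1], 0.83)]
board_handle [([310.9, 145.5, 421.9, 236.1], 0.82)]
```

```bash
python3 - <<'E'
import cv2
a=cv2.imread("pics/top0.png")[110:330,110:530]; cv2.imwrite("pics/top0c.png",cv2.resize(a,None,fx=1.9,fy=1.9,interpolation=cv2.INTER_CUBIC))
a=cv2.imread("pics/scene0.png")[120:370,150:400]; cv2.imwrite("pics/scene0c.png",cv2.resize(a,None,fx=2.4,fy=2.4,interpolation=cv2.INTER_CUBIC))
E
```

```text
(no output)
```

View pics/top0c.png

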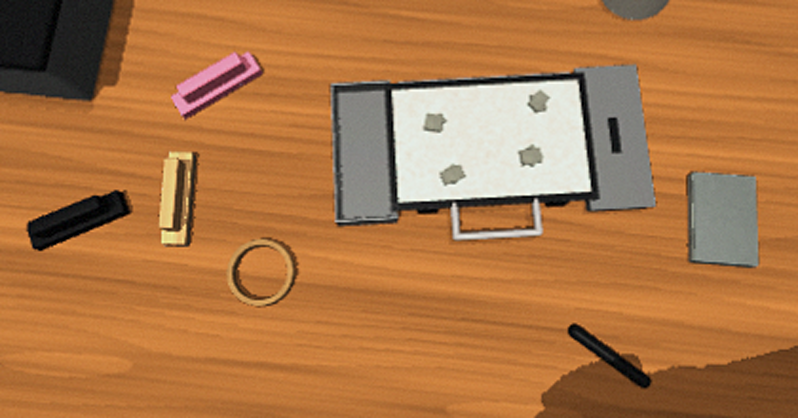

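View pics/scene0c.png

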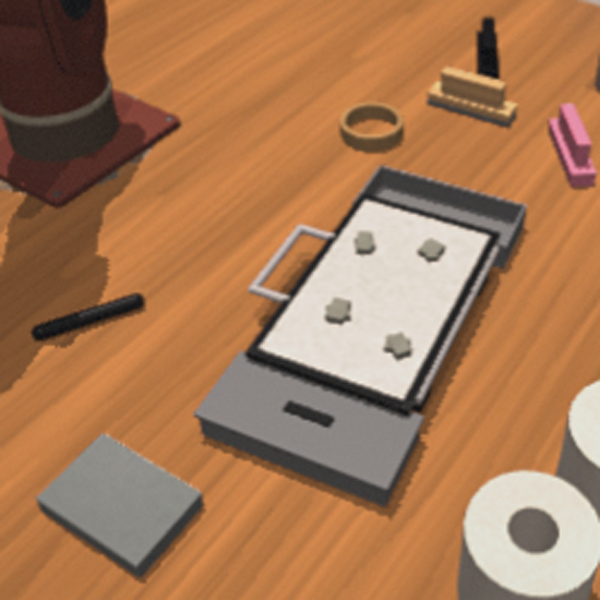

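The top view (crop scale 1.9, offset 110) shows the tray at the board's left end (+y), the case at the right, and the chips at crop (434,122), (539,101), (530,156) and (452,174). The wooden block is at about (178,200) crop. The pink and black ones are look-alikes. Next I'll measure the poses.

```bash
cat > h.py <<'E'
import numpy as np, cv2
from scipy.spatial.transform import Rotation as R
F=np.diag([1,-1,-1.])
def cam(i):
    K=np.array([[i['fx'],0,i['cx']],[0,i['fy'],i['cy']],[0,0,1]]); M=F@i['camera_from_world'][:3]
    return K,i['distortion'],M[:,:3],M[:,3]
def proj(i,P):
    K,d,r,t=cam(i); return cv2.projectPoints(np.asarray(P,float).reshape(-1,3),cv2.Rodrigues(r)[0],t,K,d)[0].reshape(-1,2)
def plane(i,uv,z):
    K,d,r,t=cam(i); n=cv2.undistortPoints(np.asarray(uv,float).reshape(-1,1,2),K,d).reshape(-1,2)
    D=np.c_[n,np.ones(len(n))]@r; c=-r.T@t
    return c+D*((z-c[2])/D[:,2])[:,None]
def xf(p,P):  # p=(x,y,yaw)
    c,s=np.cos(p[2]),np.sin(p[2]); P=np.asarray(P,float); return np.c_[p[0]+c*P[:,0]-s*P[:,1],p[1]+s*P[:,0]+c*P[:,1],P[:,2]]
def box(lx,ly,z0,z1): return [[a*lx/2,b*ly/2,z] for a in(-1,1) for b in(-1,1) for z in(z0,z1)]
E
python3 - <<'E'
from h import *; from bench import eyes
from scipy.optimize import minimize
ims={c:cv2.imread(f"pics/{c}0.png") for c in("top","scene")}; I={c:eyes.camera_info(c) for c in ims}
roi={"top":(305,140,430,240),"scene":(240,185,370,300)}
for c in ims:
    hsv=cv2.cvtColor(ims[c],cv2.COLOR_BGR2HSV); m=((hsv[...,1]<45)&(hsv[...,2]>185)).astype(np.uint8)
    x0,y0,x1,y1=roi[c]; k=np.zeros_like(m); k[y0:y1,x0:x1]=m[y0:y1,x0:x1]
    k=cv2.morphologyEx(k,cv2.MORPH_OPEN,np.ones((5,5)))
    n,l,st,_=cv2.connectedComponentsWithStats(k); j=1+np.argmax(st[1:,4]); k=(l==j).astype(np.uint8)
    h=cv2.convexHull(cv2.findContours(k,0,2)[0][0]); 
    pts=plane(I[c],h.reshape(-1,2),.048)[:,:2].astype(np.float32)
    rc=cv2.minAreaRect(pts*1000); print(c,"white rect",rc)
    f=np.zeros_like(k); cv2.fillPoly(f,[h],1); f=cv2.erode(f,np.ones((3,3)))
    g=((hsv[...,2]<185)&(f>0)).astype(np.uint8); n,l,st,ce=cv2.connectedComponentsWithStats(g)
    for a in range(1,n):
        if st[a,4]>15: print(" chip",st[a,4],ce[a].round(1),plane(I[c],[ce[a]],.054)[0].round(4))
    # block colours
    x,y={"top":(198,215),"scene":(346,157)}[c]; print(hsv[y-3:y+4:3,x-20:x+24:4].tolist())
E
```

```text
top white rect ((562.6641235351562, -41.401336669921875), (158.58441162109375, 260.2096252441406), 9.55364990234375)
 chip 88 [393.  163.4] [ 0.6223 -0.1033  0.054 ]
 chip 93 [338.2 174.3] [0.5771 0.0364 0.054 ]
 chip 106 [388.7 191.8] [ 0.5442 -0.0976  0.054 ]
 chip 97 [347.5 201.6] [0.5069 0.0053 0.054 ]
[[[15, 179, 178], [14, 175, 172], [13, 181, 165], [13, 174, 189], [13, 184, 133], [21, 119, 228], [15, 155, 99], [16, 145, 107], [17, 121, 63], [14, 178, 191], [14, 175, 191]], [[12, 184, 130], [14, 178, 191], [14, 177, 184], [14, 183, 180], [13, 171, 151], [22, 115, 228], [15, 141, 76], [15, 139, 139], [21, 85, 39], [14, 180, 184], [13, 180, 187]], [[13, 180, 106], [13, 180, 177], [13, 179, 179], [14, 180, 184], [16, 147, 212], [21, 113, 231], [15, 144, 69], [16, 144, 159], [10, 23, 33], [14, 180, 174], [14, 180, 171]]]
scene white rect ((562.320068359375, -40.47035217285156), (159.09559631347656, 258.75225830078125), 9.55924129486084)
 chip 72 [301.6 221.4] [0.5104 0.0019 0.054 ]
 chip 77 [329.4 224.3] [0.5801 0.034  0.054 ]
 chip 97 [290.5 249.5] [ 0.5466 -0.1008  0.054 ]
 chip 96 [315.6 264. ] [ 0.6258 -0.1062  0.054 ]
[[[13, 161, 192], [13, 155, 204], [15, 116, 134], [14, 119, 114], [15, 126, 107], [15, 128, 136], [15, 124, 209], [17, 118, 231], [15, 125, 226], [13, 162, 195], [13, 161, 181]], [[14, 164, 204], [17, 122, 230], [15, 123, 114], [14, 118, 104], [15, 120, 113], [14, 122, 117], [14, 119, 111], [15, 121, 112], [15, 123, 147], [13, 160, 185], [13, 162, 191]], [[13, 159, 212], [15, 124, 113], [15, 122, 153], [15, 122, 184], [15, 121, 112], [15, 120, 104], [14, 118, 110], [14, 120, 117], [14, 121, 110], [13, 162, 190], [13, 163, 191]]]
```

Both cameras put the board at (0.5625, -0.041) with yaw about 9.55°. The white area measures 159×260 mm, which fits a 10 mm border, and the tray is at +y. Now I'll fit the block.

```bash
cat > fit.py <<'E'
from h import *
from scipy.optimize import minimize
def fitblock(data,p0):
    """data: list of (info, mask, roi) ; maximise IoU of projected body+ridge"""
    def cost(p):
        e=0
        for i,m in data:
            f=np.zeros((m.shape[0]*4,m.shape[1]*4),np.uint8)
            for B in (box(.130,.034,.004,.022),box(.096,.020,.022,.058)):
                u=(proj(i,xf(p,B))+.5)*4-.5
                cv2.fillConvexPoly(f,cv2.convexHull((u*16).astype(np.int32)),1,shift=4)
            a=cv2.resize(f.astype(np.float32),(m.shape[1],m.shape[0]),interpolation=cv2.INTER_AREA)
            e+=1-np.minimum(a,m).sum()/np.maximum(a,m).sum()
        return e/len(data)
    best=None
    for dy in (-.15,0,.15):
        s=np.array([[0,0,0],[.012,0,0],[0,.012,0],[0,0,.2]])+np.array(p0)+[0,0,dy]
        r=minimize(cost,p0,method="Nelder-Mead",options=dict(initial_simplex=s,xatol=1e-4,fatol=1e-5,maxiter=150))
        if best is None or r.fun<best.fun: best=r
    return best.x,best.fun
E
python3 - <<'E'
from fit import *; from bench import eyes
roi={"top":(183,185,222,246),"scene":(322,142,368,178)}; D=[];vis=[]
for c in roi:
    im=cv2.imread(f"pics/{c}0.png"); hsv=cv2.cvtColor(im,cv2.COLOR_BGR2HSV); x0,y0,x1,y1=roi[c]
    m=np.zeros(im.shape[:2],np.float32); s=hsv[...,1]
    k=((s>75)&(s<153)&(hsv[...,2]>60))[y0:y1,x0:x1].astype(np.uint8)
    k=cv2.morphologyEx(k,cv2.MORPH_CLOSE,np.ones((3,3))); n,l,st,_=cv2.connectedComponentsWithStats(k)
    m[y0:y1,x0:x1]=l==1+np.argmax(st[1:,4]); i=eyes.camera_info(c); D.append((i,m))
    print(c,m.sum()); p0=plane(i,[np.argwhere(m>0).mean(0)[::-1]],.03)[0]; print(p0)
    vis.append((im,i,roi[c]))
for k in ([D[0]],[D[1]],D):
    p,e=fitblock(k,[p0[0],p0[1],.0]); print(p.round(4),np.degrees(p[2]).round(1),round(e,3))
o=[]
for im,i,(x0,y0,x1,y1) in vis:
    a=cv2.resize(im[y0-8:y1+8,x0-8:x1+8],None,fx=7,fy=7,interpolation=cv2.INTER_CUBIC)
    for B in (box(.130,.034,.0,.022),box(.096,.020,.022,.058)):
        u=((proj(i,xf(p,B))-[x0-8,y0-8]+.5)*7).astype(int); cv2.polylines(a,[cv2.convexHull(u)],True,(255,0,0),1)
    o.append(a)
H=max(a.shape[0] for a in o); o=[cv2.copyMakeBorder(a,0,H-a.shape[0],0,0,cv2.BORDER_CONSTANT) for a in o]
cv2.imwrite("pics/blockfit.png",np.hstack(o))
E
```

```text
top 766.0
[0.43850029 0.37739082 0.03      ]
scene 649.0
[0.44592054 0.37502631 0.03      ]
[0.441  0.3798 0.107 ] 6.1 0.098
[0.4424 0.3781 0.1249] 7.2 0.114
[0.4409 0.3798 0.1073] 6.1 0.109
```

View pics/blockfit.png

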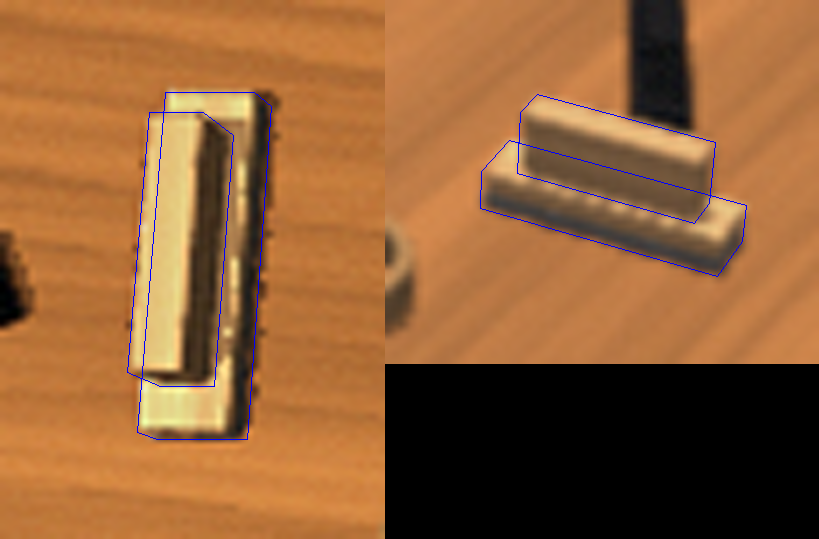

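Block pose is (0.4415, 0.379) with yaw about 6.5°, and the overlay matches within 1–2 mm. First I'll turn the tool into line with the block, rising a little.

{"op": "servo_tool", "data": {"series": [[[0.4, 0, -0.1], [0, 0, 0.9], 87], [[0.4, 0, -0.1], [0, 0, 0.9], 87], [[0.4, 0, 0], [0, 0, 0.9], 87], [[0.4, 0, 0], [0, 0, 0], 87], [[0.4, 0, 0], [0, 0, 0], 87], [[0.4, 0, 0], [0, 0, 0], 87], [[0.4, -0.1, 0], [0, 0, 0], 87], [[0.2, -0.3, 0], [0, 0, 0], 87], [[0.1, -0.4, 0], [0, 0, 0], 87], [[0, -0.4, 0], [0, 0, 0], 87]]}}

```text
time: 2.0
eef_pos: [0.5619, -0.4057, 0.2452]
tool_rot: [-3.135, -0.184, 0.0]
ft_force: [0.5, 0.7, 0.5]
gripper_width: 0.0871
gripper_force: 0.0
```

```bash
cat > go.py <<'E'
import sys; from h import *; from bench import status
# usage: go.py x y z yaw_deg(of tool x) : prints needed shift in tool units (tool axes now) and turn
s=status.state(); M=R.from_rotvec(s['tool_rot']); m=M.as_matrix()
x,y,z,a=map(float,sys.argv[1:5]); a=np.radians(a)
T=np.c_[[np.cos(a),np.sin(a),0],[np.sin(a),-np.cos(a),0],[0,0,-1]]
print("pos",s['eef_pos'].round(4),"xaz",np.degrees(np.arctan2(m[1,0],m[0,0])).round(2),"tilt",np.degrees(np.arccos(-m[2,2])).round(2),"t",round(s['time'],2),"w",round(s['gripper_width'],4),"F",s['ft_force'].round(1),'q',s['q'].round(2))
d=np.array([x,y,z])-s['eef_pos']
print("shift now-axes",(m.T@d/.12).round(3),"shift in target axes",(T.T@d/.12).round(3),"turn",((M.inv()*R.from_matrix(T)).as_rotvec()/.08).round(3))
E
python3 go.py .4415 .379 .18 6.5
```

```text
pos [ 0.5619 -0.4057  0.2452] xaz 6.72 tilt 0.09 t 2.0 w 0.0871 F [0.5 0.7 0.5] q [ 0.61  0.42 -0.07  1.3   0.03  1.42 -0.91]
shift now-axes [-0.232 -6.611  0.553] shift in target axes [-0.257 -6.611  0.543] turn [-0.019  0.001  0.047]
```

{"op": "servo_tool", "data": {"series": [[[0, -0.4, 0], [0, 0, 0], 87], [[0, -0.4, 0], [0, 0, 0], 87], [[0, -0.4, 0], [0, 0, 0], 87], [[0, -0.4, 0], [0, 0, 0], 87], [[0, -0.4, 0], [0, 0, 0], 87], [[0, -0.4, 0], [0, 0, 0], 87], [[0, -0.4, 0], [0, 0, 0], 87], [[0, -0.4, 0], [0, 0, 0], 87], [[0, -0.4, 0], [0, 0, 0], 87], [[0, -0.4, 0], [0, 0, 0], 87]]}}

```text
time: 3.0
eef_pos: [0.5046, 0.0699, 0.2469]
tool_rot: [3.136, 0.18, 0.001]
ft_force: [-0.1, 0.1, -1.0]
gripper_width: 0.087
gripper_force: 0.0
```

{"op": "servo_tool", "data": {"series": [[[0, -0.4, 0], [0, 0, 0], 87], [[-0.05, -0.4, 0], [0, 0, 0], 87], [[-0.05, -0.4, 0.1], [0, 0, 0], 87], [[-0.05, -0.4, 0.1], [0, 0, 0], 87], [[-0.05, -0.4, 0.1], [0, 0, 0], 87], [[-0.05, -0.4, 0.2], [0, 0, 0], 87], [[0, -0.2, 0.05], [0, 0, 0], 87], [[0, 0, 0], [0, 0, 0], 87]]}}

```text
time: 3.8
eef_pos: [0.4378, 0.3747, 0.1811]
tool_rot: [-3.135, -0.189, 0.004]
ft_force: [-0.4, -0.8, -0.3]
gripper_width: 0.0869
gripper_force: 0.0
```

```bash
python3 go.py .4415 .379 .025 6.5; python3 - <<'E'
from h import *; from bench import eyes
im=eyes.camera("wrist")[:,:,::-1].copy(); i=eyes.camera_info("wrist"); p=[.4415,.379,np.radians(6.5)]
cv2.imwrite("pics/w1raw.png",im)
for B in (box(.130,.034,.0,.022),box(.096,.020,.022,.058)):
    u=proj(i,xf(p,B)).astype(int); cv2.polylines(im,[cv2.convexHull(u)],True,(255,0,0),1)
cv2.imwrite("pics/w1.png",im)
E
```

```text
pos [0.4378 0.3747 0.1811] xaz 6.91 tilt 0.16 t 3.8 w 0.0869 F [-0.4 -0.8 -0.3] q [-0.25  0.27 -0.63  1.68  0.17  1.25 -2.37]
shift now-axes [ 0.039 -0.031  1.301] shift in target axes [ 0.035 -0.032  1.301] turn [-0.015  0.032  0.089]
```

View pics/w1.png

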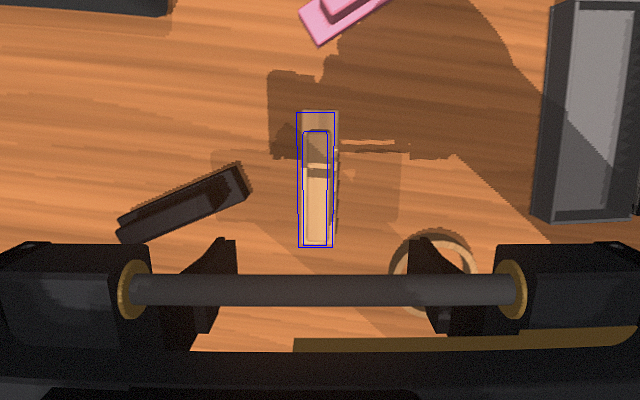

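The wrist view shows the outline lying on the block (columns 296–338), with the ridge midway between the fingers. I'll narrow the fingers and descend.

{"op": "servo_tool", "data": {"series": [[[0.04, -0.03, 0.2], [0, 0, 0.1], 50], [[0, 0, 0.3], [0, 0, 0], 50], [[0, 0, 0.3], [0, 0, 0], 50], [[0, 0, 0.25], [0, 0, 0], 50], [[0, 0, 0.15], [0, 0, 0], 50], [[0, 0, 0.05], [0, 0, 0], 50], [[0, 0, 0], [0, 0, 0], 50]]}}

```text
time: 4.55
eef_pos: [0.4454, 0.374, 0.0324]
tool_rot: [3.136, 0.165, -0.0]
ft_force: [-0.1, 0.4, -0.1]
gripper_width: 0.0504
gripper_force: 0.0
```

```bash
python3 go.py .4415 .379 .027 6.5
```

```text
pos [0.4454 0.374  0.0324] xaz 6.03 tilt 0.04 t 4.55 w 0.0504 F [-0.1  0.4 -0.1] q [-0.29  0.44 -0.58  1.81  0.28  0.98 -2.46]
shift now-axes [-0.028 -0.045  0.045] shift in target axes [-0.028 -0.045  0.045] turn [ 0.009  0.003 -0.103]
```

{"op": "servo_tool", "data": {"series": [[[-0.02, -0.03, 0.04], [0, 0, 0], 50], [[0, 0, 0], [0, 0, 0], 10], [[0, 0, 0], [0, 0, 0], 10], [[0, 0, 0], [0, 0, 0], 10], [[0, 0, 0], [0, 0, 0], 10], [[0, 0, 0], [0, 0, 0], 10]], "force": 55}}

```text
time: 5.15
eef_pos: [0.4421, 0.3787, 0.0278]
tool_rot: [-3.137, -0.168, -0.0]
ft_force: [0.1, 0.3, -2.9]
gripper_width: 0.0196
gripper_force: 54.9
```

{"op": "servo_tool", "data": {"series": [[[0, 0, -0.1], [0, 0, 0], 10], [[0, 0, -0.3], [0, 0, 0], 10], [[0, 0, -0.3], [0, 0, 0], 10], [[0, 0, -0.2], [0, 0, 0], 10], [[0, 0, 0], [0, 0, 0], 10]]}}

```text
time: 5.65
eef_pos: [0.4434, 0.3802, 0.1401]
tool_rot: [-3.134, -0.168, -0.008]
ft_force: [0.3, 0.9, -2.0]
gripper_width: 0.0195
gripper_force: 54.9
```

```bash
python3 go.py .566 -.041 .13 9.55; python3 - <<'E'
from bench import eyes; import cv2
cv2.imwrite("pics/g.png",eyes.camera("scene")[100:300,240:400,::-1].repeat(3,0).repeat(3,1))
E
```

```text
pos [0.4434 0.3802 0.1401] xaz 6.12 tilt 0.36 t 5.65 w 0.0195 F [ 0.3  0.9 -2. ] q [-0.26  0.32 -0.63  1.71  0.2   1.17 -2.41]
shift now-axes [0.641 3.599 0.076] shift in target axes [0.425 3.631 0.084] turn [-0.038 -0.069 -0.747]
```

View pics/g.png

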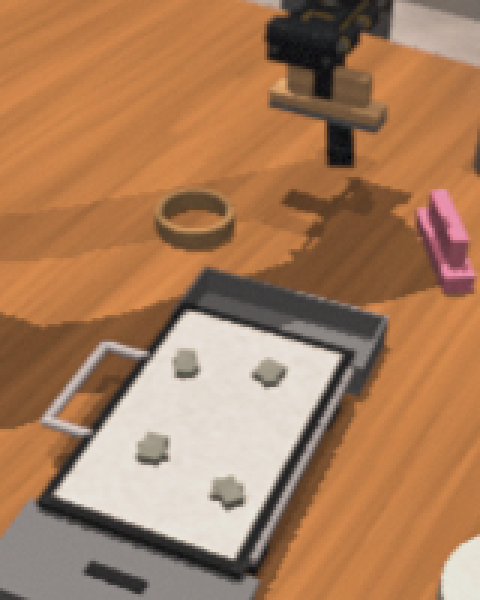

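The block is held level. I'll move it over the board's middle, between the chip pairs.

{"op": "servo_tool", "data": {"series": [[[0.05, 0.2, 0], [0, 0, -0.25], 10], [[0.05, 0.4, 0], [0, 0, -0.25], 10], [[0.05, 0.4, 0], [0, 0, -0.25], 10], [[0.05, 0.4, 0], [0, 0, 0], 10], [[0.05, 0.4, 0], [0, 0, 0], 10], [[0.05, 0.4, 0], [0, 0, 0], 10], [[0.02, 0.4, 0], [0, 0, 0], 10], [[0, 0.4, 0], [0, 0, 0], 10], [[0, 0.4, 0], [0, 0, 0], 10], [[0, 0.2, 0], [0, 0, 0], 10]]}}

```text
time: 6.7
eef_pos: [0.5465, -0.0479, 0.1341]
tool_rot: [3.13, 0.254, -0.004]
ft_force: [-0.4, 0.3, -2.7]
gripper_width: 0.0194
gripper_force: 54.9
```

{"op": "servo_tool", "data": {"series": [[[0, 0, 0], [0, 0, 0], 10]]}}

```text
time: 6.8
eef_pos: [0.5466, -0.0477, 0.134]
tool_rot: [3.13, 0.251, -0.004]
ft_force: [0.1, 1.1, -3.3]
gripper_width: 0.0195
gripper_force: 54.9
```

```bash
python3 go.py .5537 -.0425 .078 9.55
```

```text
pos [ 0.5466 -0.0477  0.134 ] xaz 9.16 tilt 0.17 t 6.8 w 0.0195 F [ 0.1  1.1 -3.3] q [ 0.34  0.22 -0.38  1.81  0.09  1.13 -1.48]
shift now-axes [ 0.067 -0.033  0.466] shift in target axes [ 0.066 -0.033  0.466] turn [ 0.011  0.035 -0.085]
```

{"op": "servo_tool", "data": {"series": [[[0.06, -0.03, 0.1], [0, 0, -0.08], 10], [[0, 0, 0.15], [0, 0, 0], 10], [[0, 0, 0.15], [0, 0, 0], 10], [[0, 0, 0.03], [0, 0, 0], 10], [[0, 0, 0], [0, 0, 0], 10]]}}

```text
time: 7.3
eef_pos: [0.5531, -0.0361, 0.0826]
tool_rot: [-3.128, -0.275, 0.004]
ft_force: [0.3, 0.7, -1.7]
gripper_width: 0.0194
gripper_force: 54.9
```

```bash
python3 go.py .5537 -.0425 .078 9.55; python3 - <<'E'
from bench import eyes; import cv2,numpy as np
a=eyes.camera("scene")[170:310,230:380,::-1].repeat(4,0).repeat(4,1)
b=eyes.camera("top")[130:250,270:470,::-1]
cv2.imwrite("pics/d1.png",a)
E
```

```text
pos [ 0.5531 -0.0361  0.0826] xaz 10.06 tilt 0.15 t 7.3 w 0.0194 F [ 0.3  0.7 -1.7] q [ 0.32  0.29 -0.38  1.84  0.12  1.04 -1.51]
shift now-axes [-0.005  0.054  0.039] shift in target axes [-0.004  0.054  0.039] turn [-0.015  0.028  0.11 ]
```

View pics/d1.png

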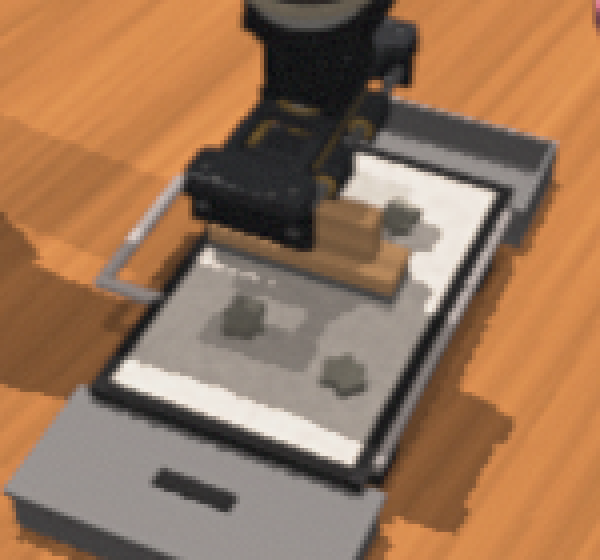

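The block hovers between the pairs, with the front chips on its tray side and no contact. I'll lower it to light contact.

{"op": "servo_tool", "data": {"series": [[[0, 0, 0.02], [0, 0, 0.05], 10], [[0, 0, 0.01], [0, 0, 0], 10]]}}

```text
time: 7.6
eef_pos: [0.5543, -0.0376, 0.0808]
tool_rot: [3.13, 0.265, 0.002]
ft_force: [-0.0, -0.2, -1.3]
gripper_width: 0.0195
gripper_force: 54.9
```

{"op": "servo_tool", "data": {"series": [[[0, 0, 0.01], [0, 0, 0], 10], [[0, 0, 0], [0, 0, 0], 10]]}}

```text
time: 7.8
eef_pos: [0.5539, -0.0378, 0.0792]
tool_rot: [3.13, 0.265, 0.0]
ft_force: [-0.9, -0.3, -1.9]
gripper_width: 0.0196
gripper_force: 54.9
```

{"op": "servo_tool", "data": {"series": [[[0, 0, 0.01], [0, 0, 0], 10], [[0, 0, 0], [0, 0, 0], 10]]}}

```text
time: 8.0
eef_pos: [0.5539, -0.0377, 0.0779]
tool_rot: [-3.13, -0.265, 0.0]
ft_force: [-0.4, 0.1, -1.7]
gripper_width: 0.0197
gripper_force: 54.9
```

{"op": "servo_tool", "data": {"series": [[[0, -0.05, 0.01], [0, 0, 0], 10], [[0, -0.1, 0], [0, 0, 0], 10], [[0, -0.12, 0], [0, 0, 0], 10], [[0, -0.12, 0], [0, 0, 0], 10], [[0, -0.12, 0], [0, 0, 0], 10], [[0, -0.12, 0], [0, 0, 0], 10], [[0, -0.12, 0], [0, 0, 0], 10], [[0, -0.12, 0], [0, 0, 0], 10]]}}

```text
time: 8.8
eef_pos: [0.5361, 0.0666, 0.0768]
tool_rot: [-3.13, -0.266, -0.0]
ft_force: [0.3, -0.4, -2.0]
gripper_width: 0.0197
gripper_force: 54.9
```

{"op": "servo_tool", "data": {"series": [[[0, -0.1, 0], [0, 0, 0], 10], [[0, -0.1, 0], [0, 0, 0], 10], [[0, -0.1, 0], [0, 0, 0], 10], [[0, -0.05, 0], [0, 0, 0], 10], [[0, 0, 0], [0, 0, 0], 10]]}}

```text
time: 9.3
eef_pos: [0.5291, 0.1077, 0.0768]
tool_rot: [-3.13, -0.267, 0.0]
ft_force: [-0.2, -0.1, -0.8]
gripper_width: 0.0191
gripper_force: 54.9
```

```bash
python3 go.py .585 -.159 .13 9.55; python3 - <<'E'
from bench import eyes; import cv2,numpy as np
a=eyes.camera("scene")[170:310,230:380,::-1].repeat(4,0).repeat(4,1)
cv2.imwrite("pics/d2.png",a)
E
```

```text
pos [0.5291 0.1077 0.0768] xaz 9.77 tilt 0.02 t 9.3 w 0.0191 F [-0.2 -0.1 -0.8] q [ 0.13  0.28 -0.47  1.88  0.14  1.02 -1.8 ]
shift now-axes [ 0.082  2.269 -0.444] shift in target axes [ 0.091  2.269 -0.444] turn [-0.004  0.     0.048]
```

View pics/d2.png

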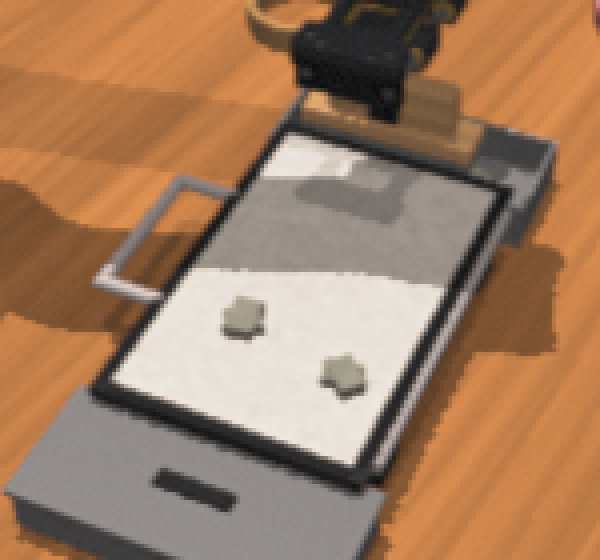

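Both front chips went over the end into the tray, and the rear two are untouched. I'll lift and go behind the rear pair.

{"op": "servo_tool", "data": {"series": [[[0, 0, -0.2], [0, 0, 0], 10], [[0, 0.1, -0.25], [0, 0, 0], 10], [[0.02, 0.3, 0], [0, 0, 0], 10], [[0.02, 0.4, 0], [0, 0, 0], 10], [[0.02, 0.4, 0], [0, 0, 0], 10], [[0.02, 0.4, 0], [0, 0, 0], 10], [[0.02, 0.4, 0], [0, 0, 0], 10], [[0.02, 0.2, 0], [0, 0, 0], 10], [[0.02, 0.05, 0], [0, 0, 0], 10], [[0, 0, 0], [0, 0, 0], 10]]}}

```text
time: 10.35
eef_pos: [0.5911, -0.1582, 0.1304]
tool_rot: [-3.131, -0.261, 0.001]
ft_force: [-1.2, 0.6, -1.5]
gripper_width: 0.0194
gripper_force: 54.9
```

```bash
python3 go.py .594 -.155 .0768 9.55
```

```text
pos [ 0.5911 -0.1582  0.1304] xaz 9.54 tilt 0.03 t 10.35 w 0.0194 F [-1.2  0.6 -1.5] q [ 0.44  0.34 -0.31  1.66  0.11  1.16 -1.3 ]
shift now-axes [ 0.028 -0.022  0.446] shift in target axes [ 0.028 -0.022  0.446] turn [-0.002  0.006 -0.001]
```

{"op": "servo_tool", "data": {"series": [[[0.02, 0, 0.15], [0, 0, 0], 10], [[0, 0, 0.15], [0, 0, 0], 10], [[0, 0, 0.1], [0, 0, 0], 10], [[0, 0, 0.03], [0, 0, 0], 10], [[0, 0, 0.01], [0, 0, 0], 10], [[0, 0, 0], [0, 0, 0], 10]]}}

```text
time: 10.95
eef_pos: [0.594, -0.156, 0.0785]
tool_rot: [3.13, 0.266, 0.001]
ft_force: [0.3, 0.7, -1.3]
gripper_width: 0.0196
gripper_force: 54.9
```

```bash
python3 go.py .594 -.155 .0768 9.55; python3 - <<'E'
from bench import eyes; import cv2,numpy as np
a=eyes.camera("scene")[170:310,230:380,::-1].repeat(4,0).repeat(4,1)
cv2.imwrite("pics/d3.png",a)
E
```

```text
pos [ 0.594  -0.156   0.0785] xaz 9.71 tilt 0.04 t 10.95 w 0.0196 F [ 0.3  0.7 -1.3] q [ 0.43  0.39 -0.3   1.71  0.13  1.06 -1.32]
shift now-axes [ 0.001 -0.008  0.014] shift in target axes [ 0.001 -0.008  0.014] turn [ 0.002 -0.009  0.036]
```

View pics/d3.png

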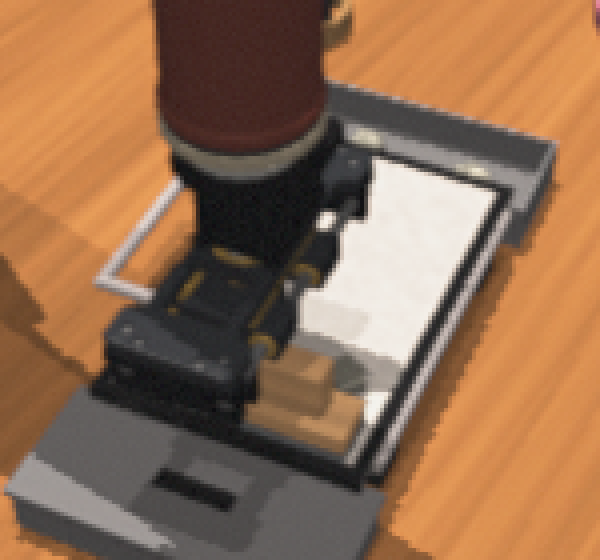

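Chips show in the tray at crop (368,135) and (470,170). The block is behind the rear chips, so I'll do the second pass.

{"op": "servo_tool", "data": {"series": [[[0, -0.05, 0.015], [0, 0, 0], 10], [[0, -0.1, 0], [0, 0, 0], 10], [[0, -0.12, 0], [0, 0, 0], 10], [[0, -0.12, 0], [0, 0, 0], 10], [[0, -0.12, 0], [0, 0, 0], 10], [[0, -0.12, 0], [0, 0, 0], 10], [[0, -0.12, 0], [0, 0, 0], 10], [[0, -0.12, 0], [0, 0, 0], 10], [[0, -0.12, 0], [0, 0, 0], 10], [[0, -0.12, 0], [0, 0, 0], 10]]}}

```text
time: 12.0
eef_pos: [0.571, -0.0238, 0.0762]
tool_rot: [-3.13, -0.265, -0.0]
ft_force: [-0.4, -0.3, -1.6]
gripper_width: 0.0198
gripper_force: 54.9
```

{"op": "servo_tool", "data": {"series": [[[0, -0.12, 0], [0, 0, 0], 10], [[0, -0.12, 0], [0, 0, 0], 10], [[0, -0.12, 0], [0, 0, 0], 10], [[0, -0.12, 0], [0, 0, 0], 10], [[0, -0.12, 0], [0, 0, 0], 10], [[0, -0.12, 0], [0, 0, 0], 10], [[0, -0.12, 0], [0, 0, 0], 10], [[0, -0.12, 0], [0, 0, 0], 10], [[0, -0.12, 0], [0, 0, 0], 10], [[0, -0.05, 0], [0, 0, 0], 10]]}}

```text
time: 13.0
eef_pos: [0.5479, 0.1109, 0.0762]
tool_rot: [-3.129, -0.268, 0.0]
ft_force: [-0.6, -0.3, -2.0]
gripper_width: 0.0201
gripper_force: 54.9
```

{"op": "servo_tool", "data": {"series": [[[0, 0, 0], [0, 0, 0], 10], [[0, 0, -0.2], [0, 0, 0], 10], [[0, 0, -0.3], [0, 0, 0], 10], [[0, 0, -0.3], [0, 0, 0], 10], [[0, -0.2, 0], [0, 0, 0], 10], [[0, -0.4, 0], [0, 0, 0], 10], [[0, -0.4, 0], [0, 0, 0], 10], [[0, -0.2, 0], [0, 0, 0], 10]]}}

```text
time: 13.8
eef_pos: [0.5229, 0.2544, 0.1725]
tool_rot: [-3.128, -0.27, -0.0]
ft_force: [0.5, 1.1, -2.4]
gripper_width: 0.0195
gripper_force: 54.9
```

```bash
python3 go.py .4415 .379 .0278 6.5; python3 - <<'E'
from bench import eyes; import cv2,numpy as np
a=cv2.resize(eyes.camera("top")[140:245,275:435,::-1],None,fx=5,fy=5,interpolation=cv2.INTER_CUBIC)
cv2.imwrite("pics/d4.png",a)
E
```

```text
pos [0.5229 0.2544 0.1725] xaz 9.86 tilt 0.1 t 13.8 w 0.0195 F [ 0.5  1.1 -2.4] q [-0.08  0.27 -0.53  1.68  0.14  1.23 -2.04]
shift now-axes [-0.491 -1.137  1.208] shift in target axes [-0.556 -1.108  1.206] turn [-0.022 -0.004  0.733]
```

View pics/d4.png

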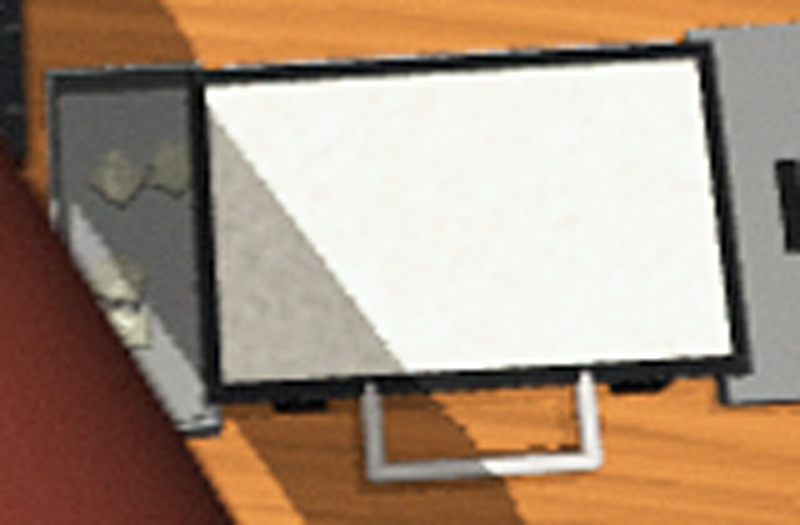

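All four chips are in the tray, at crop (118,178), (170,165), (118,278) and (130,325), and the board is clear. The block goes back where it came from.

{"op": "servo_tool", "data": {"series": [[[0, 0, 0], [0, 0, 0.35], 10], [[0, 0, 0], [0, 0, 0.35], 10], [[-0.15, -0.3, 0], [0, 0, 0], 10], [[-0.2, -0.35, 0], [0, 0, 0], 10], [[-0.15, -0.3, 0], [0, 0, 0], 10], [[-0.05, -0.15, 0.2], [0, 0, 0], 10], [[0, 0, 0.35], [0, 0, 0], 10], [[0, 0, 0.3], [0, 0, 0], 10], [[0, 0, 0.1], [0, 0, 0], 10], [[0, 0, 0], [0, 0, 0], 10]]}}

```text
time: 14.85
eef_pos: [0.4438, 0.3722, 0.0568]
tool_rot: [3.135, 0.173, -0.004]
ft_force: [0.3, -0.1, -1.0]
gripper_width: 0.0196
gripper_force: 54.9
```

```bash
python3 go.py .4415 .379 .0278 6.5
```

```text
pos [0.4438 0.3722 0.0568] xaz 6.33 tilt 0.2 t 14.85 w 0.0196 F [ 0.3 -0.1 -1. ] q [-0.3   0.4  -0.57  1.8   0.25  1.02 -2.43]
shift now-axes [-0.012 -0.059  0.241] shift in target axes [-0.012 -0.058  0.241] turn [ 0.026  0.033 -0.038]
```

{"op": "servo_tool", "data": {"series": [[[-0.01, -0.04, 0.1], [0, 0, 0], 10], [[0, 0, 0.08], [0, 0, 0], 10], [[0, 0, 0.04], [0, 0, 0], 10], [[0, 0, 0], [0, 0, 0], 10]]}}

```text
time: 15.25
eef_pos: [0.4418, 0.3787, 0.0314]
tool_rot: [3.136, 0.178, -0.001]
ft_force: [0.4, -1.0, -1.9]
gripper_width: 0.0196
gripper_force: 54.9
```

{"op": "servo_tool", "data": {"series": [[[0, 0, 0.01], [0, 0, 0], 10], [[0, 0, 0.01], [0, 0, 0], 10]]}}

```text
time: 15.45
eef_pos: [0.4423, 0.3792, 0.0298]
tool_rot: [-3.136, -0.177, -0.001]
ft_force: [0.3, -1.2, -1.4]
gripper_width: 0.0198
gripper_force: 54.9
```

{"op": "servo_tool", "data": {"series": [[[0, 0, 0.01], [0, 0, 0], 10], [[0, 0, 0.005], [0, 0, 0], 10]]}}

```text
time: 15.65
eef_pos: [0.442, 0.379, 0.0277]
tool_rot: [-3.136, -0.178, -0.0]
ft_force: [-1.7, -0.9, 4.0]
gripper_width: 0.0194
gripper_force: 54.9
```

{"op": "servo_tool", "data": {"series": [[[0, 0, 0.005], [0, 0, 0], 10], [[0, 0, 0], [0, 0, 0], 10]]}}

```text
time: 15.85
eef_pos: [0.442, 0.3791, 0.0277]
tool_rot: [3.136, 0.178, 0.001]
ft_force: [-1.9, -0.5, 6.2]
gripper_width: 0.0196
gripper_force: 54.9
```

Contact registers at +6 N. I'll release and rise straight up.

{"op": "servo_tool", "data": {"series": [[[0, 0, 0], [0, 0, 0], 40], [[0, 0, 0], [0, 0, 0], 50], [[0, 0, 0], [0, 0, 0], 50], [[0, 0, 0], [0, 0, 0], 50], [[0, 0, -0.1], [0, 0, 0], 50], [[0, 0, -0.3], [0, 0, 0], 50], [[0, 0, -0.3], [0, 0, 0], 50], [[0, 0, -0.3], [0, 0, -0.5], 50], [[0, 0, -0.2], [0, 0, -1], 50], [[0, 0, 0], [0, 0, -1], 50]]}}

```text
time: 16.85
eef_pos: [0.4432, 0.3807, 0.1761]
tool_rot: [-3.099, -0.495, -0.01]
ft_force: [-0.4, -0.4, -0.4]
gripper_width: 0.0499
gripper_force: 0.0
```

{"op": "servo_tool", "data": {"series": [[[0, 0, 0], [0, 0, -1], 50], [[0, 0, 0], [0, 0, -1], 50], [[0, 0, 0], [0, 0, -1], 50], [[0, 0, 0], [0, 0, -1], 50], [[0, 0, 0], [0, 0, -1], 50], [[0, 0, 0], [0, 0, -1], 50], [[0, 0, 0], [0, 0, -1], 50], [[0, 0, 0], [0, 0, -1], 50], [[0, 0, 0], [0, 0, -1], 50], [[0, 0, 0], [0, 0, -1], 50]]}}

```text
time: 17.85
eef_pos: [0.4419, 0.3791, 0.1719]
tool_rot: [2.665, 1.664, 0.001]
ft_force: [-0.5, 0.3, -0.7]
gripper_width: 0.0499
gripper_force: 0.0
```

{"op": "servo_tool", "data": {"series": [[[0, 0, 0], [0, 0, -1], 50], [[0, 0, 0], [0, 0, -1], 50], [[0, 0, 0], [0, 0, -1], 50], [[0, 0, 0], [0, 0, -1], 50], [[0, 0, 0], [0, 0, -1], 50], [[0, 0, 0], [0, 0, -1], 50], [[0, 0, 0], [0, 0, -1], 50], [[0, 0, 0], [0, 0, -0.7], 50]]}}

```text
time: 18.65
eef_pos: [0.442, 0.379, 0.1719]
tool_rot: [2.035, 2.393, 0.001]
ft_force: [-0.6, 0.1, -0.0]
gripper_width: 0.05
gripper_force: 0.0
```

```bash
python3 go.py .4343 -.0626 .14 99.55; python3 - <<'E'
from h import *; from bench import eyes
print(eyes.camera("scene").shape,eyes.boxes_of("scene","block"),eyes.boxes_of("scene","chip0"))
E
```

```text
pos [0.442  0.379  0.1719] xaz 99.26 tilt 0.04 t 18.65 w 0.05 F [-0.6  0.1 -0. ] q [-0.08  0.34 -0.86  1.67  0.27  1.25 -0.83]
shift now-axes [-3.622 -0.655  0.265] shift in target axes [-3.618 -0.674  0.266] turn [ 0.008 -0.002 -0.063]
(400, 640, 3) [{'box': [326.3, 148.6, 361.4, 171.0], 'confidence': 0.92}, {'box': [347.6, 129.1, 358.1, 154.0], 'confidence': 0.75}, {'box': [378.4, 164.1, 396.2, 194.4], 'confidence': 0.58}] []
```

The block stands where it was, released. Now over to the handle.

{"op": "servo_tool", "data": {"series": [[[-0.3, 0.05, 0], [0, 0, -0.06], 50], [[-0.4, 0.1, 0], [0, 0, 0], 50], [[-0.4, 0, 0], [0, 0, 0], 50], [[-0.4, 0, 0], [0, 0, 0], 50], [[-0.4, 0, 0], [0, 0, 0], 50], [[-0.4, -0.1, 0], [0, 0, 0], 50], [[-0.4, -0.2, 0], [0, 0, 0], 50], [[-0.4, -0.2, 0.1], [0, 0, 0], 50], [[-0.4, -0.2, 0.1], [0, 0, 0], 50], [[-0.1, -0.1, 0], [0, 0, 0], 50]]}}

```text
time: 19.8
eef_pos: [0.4368, -0.0521, 0.1482]
tool_rot: [-2.042, -2.387, 0.003]
ft_force: [0.6, 0.7, -0.4]
gripper_width: 0.0502
gripper_force: 0.0
```

{"op": "servo_tool", "data": {"series": [[[0, 0, 0], [0, 0, 0], 50]]}}

```text
time: 19.9
eef_pos: [0.4377, -0.0499, 0.1492]
tool_rot: [2.041, 2.388, -0.002]
ft_force: [0.6, 0.5, -0.2]
gripper_width: 0.0501
gripper_force: 0.0
```

```bash
python3 go.py .4343 -.0626 .027 99.55; python3 - <<'E'
from h import *; from bench import eyes
im=eyes.camera("wrist")[:,:,::-1].copy(); i=eyes.camera_info("wrist"); p=[.5625,-.041,np.radians(9.55)]
for P in ([[-.13,-.055,.044],[-.13,.055,.044]],[[-.09,-.14,.048],[-.09,.14,.048]]):
    u=proj(i,xf(p,P)).astype(int); cv2.line(im,u[0].tolist(),u[1].tolist(),(255,0,0),1)
cv2.imwrite("pics/w2.png",im)
E
```

```text
pos [ 0.4377 -0.0499  0.1492] xaz 98.98 tilt 0.06 t 19.9 w 0.0501 F [ 0.6  0.5 -0.2] q [ 0.64 -0.01 -0.61  2.02 -0.01  1.13  0.18]
shift now-axes [-0.1   -0.044  1.019] shift in target axes [-0.1   -0.045  1.019] turn [-0.008  0.011 -0.124]
```

View pics/w2.png

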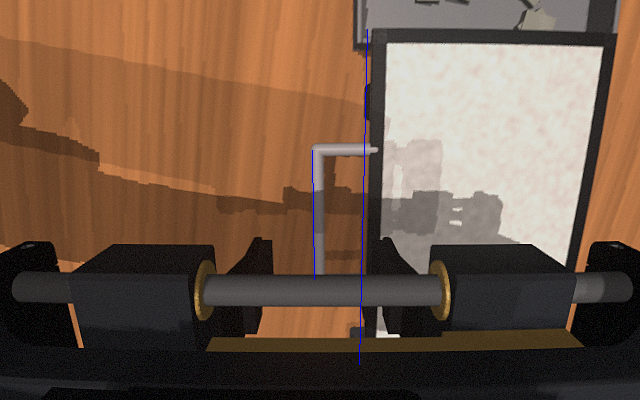

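The wrist view shows the bar at column 319, against 314 predicted, so it sits about 4 mm further towards the board. I'll narrow the opening to 32 mm and descend astride the bar.

{"op": "servo_tool", "data": {"series": [[[-0.1, -0.01, 0.1], [0, 0, -0.1], 32], [[0, 0, 0.2], [0, 0, 0], 32], [[0, 0, 0.2], [0, 0, 0], 32], [[0, 0, 0], [0, 0, 0], 32]]}}

```text
time: 20.35
eef_pos: [0.438, -0.0583, 0.0862]
tool_rot: [-2.018, -2.401, 0.002]
ft_force: [-0.6, 0.3, 0.4]
gripper_width: 0.0333
gripper_force: 0.0
```

```bash
python3 go.py .4382 -.0620 .027 99.55; python3 - <<'E'
from h import *; from bench import eyes
im=eyes.camera("wrist")[:,:,::-1].copy(); i=eyes.camera_info("wrist"); p=[.5625,-.041,np.radians(9.55)]
for P in ([[-.13,-.055,.044],[-.13,.055,.044]],[[-.09,-.14,.048],[-.09,.14,.048]]):
    u=proj(i,xf(p,P)).astype(int); cv2.line(im,u[0].tolist(),u[1].tolist(),(255,0,0),1)
cv2.imwrite("pics/w3.png",im)
E
```

```text
pos [ 0.438  -0.0583  0.0862] xaz 99.92 tilt 0.29 t 20.35 w 0.0333 F [-0.6  0.3  0.4] q [ 0.63  0.08 -0.61  2.08  0.05  1.    0.17]
shift now-axes [-0.032 -0.002  0.493] shift in target axes [-0.031 -0.004  0.493] turn [-0.054 -0.034  0.08 ]
```

View pics/w3.png

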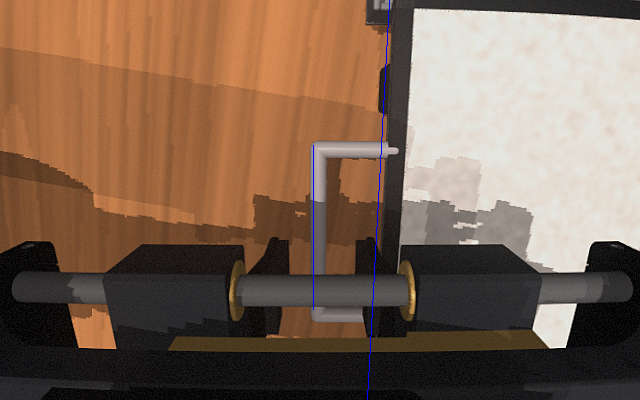

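The bar (column 320) lies midway between the fingers (280 and 362). By my count that was the eleventh picture viewed, one over the limit of ten. I'll view no more and finish on numbers alone.

{"op": "servo_tool", "data": {"series": [[[-0.02, 0, 0.15], [0, 0, 0], 32], [[0, 0, 0.2], [0, 0, 0], 32], [[0, 0, 0.1], [0, 0, 0], 32], [[0, 0, 0.03], [0, 0, 0], 32], [[0, 0, 0], [0, 0, 0], 32]]}}

```text
time: 20.9
eef_pos: [0.4405, -0.0614, 0.0319]
tool_rot: [-2.023, -2.404, -0.0]
ft_force: [0.0, -0.7, 0.5]
gripper_width: 0.0322
gripper_force: 0.0
```

{"op": "servo_tool", "data": {"series": [[[0, 0, 0], [0, 0, 0], 5], [[0, 0, 0], [0, 0, 0], 5], [[0, 0, 0], [0, 0, 0], 5], [[0, 0, 0], [0, 0, 0], 5]], "force": 40}}

```text
time: 21.3
eef_pos: [0.436, -0.0626, 0.0311]
tool_rot: [-2.021, -2.398, 0.01]
ft_force: [-20.2, -3.3, 18.6]
gripper_width: 0.0093
gripper_force: 14.4
```

```bash
python3 go.py .4382 -.0620 .027 99.55
```

```text
pos [ 0.436  -0.0626  0.0311] xaz 99.76 tilt 0.49 t 21.3 w 0.0093 F [-20.2  -3.3  18.6] q [ 0.61  0.17 -0.6   2.13  0.13  0.88  0.1 ]
shift now-axes [0.002 0.019 0.034] shift in target axes [0.002 0.019 0.034] turn [-0.106  0.001  0.046]
```

{"op": "servo_tool", "data": {"series": [[[0, -0.02, -0.01], [0, 0, 0], 5], [[0, 0, 0], [0, 0, 0], 5]]}}

```text
time: 21.5
eef_pos: [0.436, -0.0626, 0.0324]
tool_rot: [-2.023, -2.401, 0.004]
ft_force: [-7.1, -2.2, 0.2]
gripper_width: 0.0088
gripper_force: 40.0
```

{"op": "servo_tool", "data": {"series": [[[0, 0.004, -0.08], [0, 0, 0], 5], [[0, 0.006, -0.08], [0, 0, 0], 5], [[0, 0.01, -0.08], [0, 0, 0], 5], [[0, 0.014, -0.08], [0, 0, 0], 5], [[0, 0.017, -0.078], [0, 0, 0], 5], [[0, 0.02, -0.077], [0, 0, 0], 5], [[0, 0.024, -0.076], [0, 0, 0], 5], [[0, 0.027, -0.075], [0, 0, 0], 5], [[0, 0.03, -0.074], [0, 0, 0], 5], [[0, 0.034, -0.073], [0, 0, 0], 5]]}}

```text
time: 22.5
eef_pos: [0.4578, -0.059, 0.1255]
tool_rot: [-2.022, -2.401, 0.005]
ft_force: [-6.2, -4.0, -6.1]
gripper_width: 0.0086
gripper_force: 40.0
```

{"op": "servo_tool", "data": {"series": [[[0, 0, 0], [0, 0, 0], 5]]}}

```text
time: 22.6
eef_pos: [0.4584, -0.0589, 0.1266]
tool_rot: [-2.023, -2.401, 0.005]
ft_force: [-12.6, -3.0, 9.1]
gripper_width: 0.0086
gripper_force: 40.0
```

{"op": "servo_tool", "data": {"series": [[[0, 0.035, -0.071], [0, 0, 0], 5], [[0, 0.038, -0.07], [0, 0, 0], 5], [[0, 0.042, -0.068], [0, 0, 0], 5], [[0, 0.045, -0.066], [0, 0, 0], 5], [[0, 0.048, -0.064], [0, 0, 0], 5], [[0, 0.05, -0.062], [0, 0, 0], 5], [[0, 0.053, -0.06], [0, 0, 0], 5], [[0, 0.056, -0.057], [0, 0, 0], 5], [[0, 0, 0], [0, 0, 0], 5], [[0, 0, 0], [0, 0, 0], 5]]}}

```text
time: 23.6
eef_pos: [0.5023, -0.0515, 0.1892]
tool_rot: [-2.024, -2.403, 0.003]
ft_force: [-10.7, -3.7, 9.6]
gripper_width: 0.0086
gripper_force: 40.0
```

```bash
python3 go.py .5 -.05 .2 99.55; python3 - <<'E'
from h import *; from bench import eyes
from scipy.optimize import minimize
# white-area silhouette fit of board angle in both cameras
p=[.5625,-.041,np.radians(9.55)]
for c in("top","scene"):
    im=eyes.camera(c); i=eyes.camera_info(c); hsv=cv2.cvtColor(im,cv2.COLOR_RGB2HSV)
    m=((hsv[...,1]<50)&(hsv[...,2]>90)).astype(np.uint8); out=[]
    for th in np.radians(range(34,57,2)):
        P=[[.09+(x-.09)*np.cos(th)+.008*np.sin(th),y,.04+(.09-x)*np.sin(th)+.008*np.cos(th)] for x,y in((-.08,-.13),(-.08,.13),(.08,.13),(.08,-.13))]
        u=(proj(i,xf(p,P))*16).astype(np.int32)
        f=np.zeros_like(m); cv2.fillConvexPoly(f,u,1,shift=4); g=cv2.dilate(f,np.ones((7,7)))-f
        out.append((round(np.degrees(th)),round(float(m[f>0].mean()-m[g>0].mean()),3)))
    print(c,out)
E
```

```text
pos [ 0.5023 -0.0515  0.1892] xaz 99.78 tilt 0.12 t 23.6 w 0.0086 F [-10.7  -3.7   9.6] q [ 0.6   0.1  -0.62  1.83  0.07  1.23  0.13]
shift now-axes [ 0.015 -0.017 -0.09 ] shift in target axes [ 0.015 -0.017 -0.09 ] turn [-0.023  0.015  0.05 ]
top [(34, 0.262), (36, 0.279), (38, 0.329), (40, 0.372), (42, 0.35), (44, 0.273), (46, 0.398), (48, 0.307), (50, 0.289), (52, 0.283), (54, 0.285), (56, 0.277)]
scene [(34, 0.64), (36, 0.669), (38, 0.702), (40, 0.73), (42, 0.803), (44, 0.888), (46, 0.908), (48, 0.823), (50, 0.671), (52, 0.574), (54, 0.479), (56, 0.463)]
```

The TCP rise gives about 46° and the scene picture about 45°. I'll release and retreat straight up.

{"op": "servo_tool", "data": {"series": [[[0, 0, 0], [0, 0, 0], 16], [[0, 0, 0], [0, 0, 0], 24], [[0, 0, 0], [0, 0, 0], 26], [[0, 0, 0], [0, 0, 0], 26], [[0, 0, -0.1], [0, 0, 0], 26], [[0, 0, -0.2], [0, 0, 0], 26], [[0, 0, -0.3], [0, 0, 0], 26], [[0, 0, -0.3], [0, 0, 0], 26], [[0, -0.2, 0], [0, 0, 0], 26], [[0, 0, 0], [0, 0, 0], 26]]}}

```text
time: 24.7
eef_pos: [0.4788, -0.055, 0.2978]
tool_rot: [2.022, 2.401, 0.001]
ft_force: [0.0, -0.5, -0.5]
gripper_width: 0.026
gripper_force: 0.0
```

```bash
python3 go.py .5 -.05 .2 99.55; python3 - <<'E'
from h import *; from bench import eyes
p=[.5625,-.041,np.radians(9.55)]
for c in("scene",):
    im=eyes.camera(c); i=eyes.camera_info(c); hsv=cv2.cvtColor(im,cv2.COLOR_RGB2HSV)
    m=((hsv[...,1]<50)&(hsv[...,2]>90)).astype(np.uint8); out=[]
    for th in np.radians(range(36,55,1)):
        P=[[.09+(x-.09)*np.cos(th)+.008*np.sin(th),y,.04+(.09-x)*np.sin(th)+.008*np.cos(th)] for x,y in((-.08,-.13),(-.08,.13),(.08,.13),(.08,-.13))]
        u=(proj(i,xf(p,P))*16).astype(np.int32)
        f=np.zeros_like(m); cv2.fillConvexPoly(f,u,1,shift=4); g=cv2.dilate(f,np.ones((7,7)))-f
        out.append((round(np.degrees(th)),round(float(m[f>0].mean()-m[g>0].mean()),3)))
    print(c,out)
eyes.camera("top")
for c,l in(("scene","block"),("top","block"),("top","chip0"),("top","tape"),("top","marker"),("top","book")): print(c,l,[(b["box"],round(b["confidence"],2)) for b in eyes.boxes_of(c,l)])
E
```

```text
pos [ 0.4788 -0.055   0.2978] xaz 99.79 tilt 0.15 t 24.7 w 0.026 F [ 0.  -0.5 -0.5] q [ 0.64 -0.02 -0.6   1.71 -0.01  1.44  0.21]
shift now-axes [0.013 0.179 0.815] shift in target axes [0.012 0.181 0.815] turn [0.025 0.022 0.052]
scene [(36, 0.677), (37, 0.701), (38, 0.717), (39, 0.744), (40, 0.764), (41, 0.819), (42, 0.839), (43, 0.879), (44, 0.919), (45, 0.945), (46, 0.926), (47, 0.871), (48, 0.834), (49, 0.768), (50, 0.682), (51, 0.644), (52, 0.583), (53, 0.519), (54, 0.484)]
scene block [([326.6, 152.0, 361.9, 173.6], 0.85), ([378.8, 163.9, 398.0, 195.3], 0.81), ([346.7, 127.2, 356.9, 150.7], 0.75)]
top block [([125.9, 210.9, 175.9, 241.2], 0.88), ([201.8, 142.1, 245.6, 170.1], 0.86), ([193.2, 193.4, 214.3, 239.3], 0.61)]
top chip0 [([291.4, 170.6, 303.6, 180.4], 0.66), ([292.5, 190.1, 303.6, 203.1], 0.65), ([311.8, 147.9, 374.0, 199.5], 0.45), ([229.5, 237.1, 263.3, 271.9], 0.23), ([190.9, 191.8, 214.4, 238.3], 0.17)]
top tape [([226.9, 236.6, 263.1, 274.1], 0.7)]
top marker []
top book [([507.3, 210.7, 508.3, 210.6], 0.53)]
```

The board stands at about 45°, the block and tape are where they started, the chips show in the tray, and the robot touches nothing. Handing in.

```bash
python3 -c "
from bench import ticket; print(ticket.sign_off())"
```

```text
the job is handed in; nothing more can be done
None
```

I handed the job in at about 25 s with all four chips in the tray, the block back on its sole on the table and the board at about 45°; the judge's result wasn't shown, the final check missed the marker and gave no usable box for the book (the arm never went near either), and I viewed 11 pictures, one over the limit of 10.

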